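# Fish the cutting ruler out of the half-closed carton

### The arm

A 6-joint arm with a two-finger parallel gripper is mounted at the origin on the work surface. World frame = base frame: x ahead of the robot, y to its left, z up, the work surface at z = 0. Lengths are in m, angles in rad, forces in N, time in s.
With the tool pointing down it reaches from about 0.275 to 0.875 m from the base axis. Payload 12.5 kg.
Tool frame: the origin (TCP) lies on the centre line of the jaws, within the pads' length; the fingertips stand r.finger_overhang ahead of it and the grasp point (between the pads) lies 3 mm ahead of it (r.finger_overhang is the distance from the TCP to the fingertips, in m); z points along the fingers, y is the direction in which the jaws open and shut (so a half turn about z gives the same grasp; the last joint's range is limited). The gripper opens to 85 mm and grips with 20 to 120 N. Pads are 22 mm wide; open, the fingers measure 114 mm over their backs; the gripper's body (76 mm by 85 mm) begins 54 mm behind the grasp point. The pads swing forward as they close: fully open they stand 13 mm farther back than shut.
Start: joints at [1.096, 0.351, 1.652, -0, 1.139, -0.085], TCP at [0.209, 0.509, 0.253] pointing down, gripper open.
Joint ranges: [-2.75, 2.75], [-0.79, 2.1], [0.01, 2.65], [-1.57, 4.71], [0.07, 3.14], [-2.87, 2.87]. Speed limits (rad/s): [2.22, 2.22, 2.79, 3.14, 3.14, 3.14].

### API

Orientations are given as a unit quaternion [x, y, z, w].
In Python, from cell import r, optics gives the robot as it stands. The module is installed in compiled form; this text tells all that it offers. Calls block until the motion is done:
- r.move_to(position, orientation): joint-space move of the TCP to a pose.
- r.move_linear(position, rot=None, vel=0.15): straight line of the TCP; rot=None keeps the orientation; vel is the mean speed in m/s.
- r.set_joints(angles): joint-space move.
- r.set_gripper(opening, squeeze=None): opening from 0.0 (shut) to 1.0 (fully open); squeeze is the grip in N (None keeps the last); returns when the fingers have stopped.
- r.sleep(seconds).
- r.inverse_kinematics(position, orientation): joint angles nearest the present ones, or None.
- optics.get_image(name): name is "scene" or "top" or "wrist"; returns a dict with "pixels" (384x512x3 uint8, red, green, blue), "depth" (384x512 float32, m along the optical axis (not along the pixel's ray), 0 where there is no reading), "fx", "fy", "cx", "cy" (pixels), "camera_from_world" (4x4, takes a point from world to camera coordinates); the wrist camera has in their place "mount" (4x4, takes a point from camera to tool coordinates, whose origin is the TCP and whose axes are the flange's). Camera axes: x right, y down, z forward; pixel columns grow to the right and rows downward; lengths in m; the calibration is good to about 2 mm. A picture is of the moment at which its call begins: read the wrist's pose just before it.
A pose or a line that the arm cannot do raises r.PlanningError and nothing moves.
- r.hand_in(): hands the job in, once; it reports no verdict.
Readings, each from a call of its own:
- r.current_t(): time.
- r.current_q(): joint angles.
- r.current_qvel(): joint speeds.
- r.current_effort(): joint torques, N m.
- r.current_tool_pos(): TCP position.
- r.current_ee_rot(): TCP orientation.
- r.current_contact_force(): force on the tool from outside, world axes, zero at the start.
- r.current_torque(): the same for the moment, N m.
- r.current_opening(): opening from 0.0 (shut) to 1.0 (fully open).
Only numpy, scipy, OpenCV 4.12 (cv2) and the standard library are available. Lean on these libraries where they do the work, as an engineer would, in place of code of your own. Each camera call takes 0.05 s, during which the arm holds its last target. There are 200 camera calls.

### The job

The cutting ruler has ended up inside the long carton on the counter, and it is longer than the opening in the carton's top. Reach in, grip it (its raised rib makes a good hold), tip one end up through the opening and draw it out on the slant without forcing it against the cardboard. Finish while still holding it in the gripper, still and wholly in the air a few centimetres above the level of the carton's top, and leave the bottle, tape roll and tub where they stand.

Things in the scene. Friction and masses are not known exactly. Their poses are not given: they have to be found in the camera images.
- carton: Brown cardboard carton, rigid, fixed to the counter. Sizes in mm: 370 long (its x), 230 wide (its y), 129 high. Origin: centre of its underside; z up. Floor and walls 5 thick: inside 360 x 220, and 120 from the floor to the underside of the top. The 4 thick top is closed over the end at -x, nearer the robot, and has a cut-out opening towards +x.
- opening (a point): Centre of the opening in the carton's top, level with the top's upper face; axes as the carton's. The opening is 225 mm long (x) and 160 mm wide (y): from the edge of the closed part to the inner face of the far (+x) end wall, which ends 4 mm below the top's upper face, and between two 30 mm wide lips along the long walls.
- panel_edge (a point): Middle of the edge where the closed part of the carton's top ends and the opening begins, on its upper face: 45 mm from the carton's centre towards -x. From here the closed part covers the 135 mm of the inside up to the near end wall.
- ruler: Cutting straightedge, rigid, 130 to 240 g, flat on the carton floor, lengthwise, one end under the closed top. In mm: aluminium blade 330 (x) x 40 (y) x 4 thick; on its middle line a grey plastic rib to grip, 290 long, 16 wide, its top 26 above the blade's underside. Origin: centre of the underside, below the centre of mass; z up through the rib; +x roughly as the carton's.
- ruler_end_a (a point): Middle of the blade's end at its own -x (165 mm from the centre, half-way up the 4 mm thickness).
- ruler_end_b (a point): Middle of the blade's end at its own +x (165 mm from the centre, half-way up the 4 mm thickness).
- sanitiser: Bystander: clear bottle with white cap, 60 mm across, 150 mm tall, upright on the counter to the robot's right. Origin: centre of its underside.
- tape_roll: Bystander: roll of clear tape, 100 mm across, 48 mm tall, lying flat on the counter to the robot's right. Origin: centre of its underside.
- tub: Bystander: blue tub with white lid, 90 mm across, 90 mm tall, on the counter to the robot's left. Origin: centre of its underside.

How it is judged:
By the outcome, as a careful person would: the job done as asked, in the order asked, and still so for the second after the job is handed in, while the arm keeps its last pose, push and grip.
It also fails if it takes over 45 s, if anything falls off the work surface, if the arm or the gripper's body presses on something with over 40 N, if the wrist force passes 120 N, or if a joint passes its speed limit or range.

## Working session

There is one attempt and no reset: what is moved stays moved. The work goes in short steps, each a Python script; the robot and the scene stay as the last script left them, time stands still between calls to the robot, and variables do not carry over. Pictures are saved under pics/ and viewed, about 8 in all and at most 12, crops included, and the job is handed in when it is done.

```bash
mkdir -p pics; cat > h.py <<'E'
import numpy as np, cv2
from cell import r, optics
def pts(im):
    d=im["depth"]; v,u=np.mgrid[0:d.shape[0],0:d.shape[1]]
    P=np.stack([(u-im["cx"])/im["fx"]*d,(v-im["cy"])/im["fy"]*d,d],-1)
    T=np.linalg.inv(im["camera_from_world"]); W=P@T[:3,:3].T+T[:3,3]; W[d==0]=np.nan
    return W
E
python3 - <<'E'
from h import *
for n in("top","scene"):
    im=optics.get_image(n); np.savez(n+".npz",**im)
    cv2.imwrite(f"pics/{n}1.png",im["pixels"][:,:,::-1])
    print(n,im["fx"],im["cx"],im["cy"],np.round(im["camera_from_world"],3).tolist())
    W=pts(im); z=W[...,2]
print(r.finger_overhang,r.current_opening(),r.current_ee_rot(),r.current_t())
E
```

```text
top 470.8749851675409 254.11338823685017 192.80011488463342 [[-0.026, -1.0, -0.012, 0.022], [-0.985, 0.028, -0.173, 0.529], [0.173, 0.008, -0.985, 1.566], [0.0, 0.0, 0.0, 1.0]]
scene 367.1623657785978 255.95269439372095 193.24245589121796 [[-0.598, 0.802, 0.012, 0.303], [0.549, 0.42, -0.722, -0.199], [-0.584, -0.425, -0.691, 1.698], [0.0, 0.0, 0.0, 1.0]]
0.022 0.9993718802315399 [ 1.93667477e-01  9.81067084e-01 -5.07611286e-04 -1.66350719e-04] 0.1
```

View pics/top1.png

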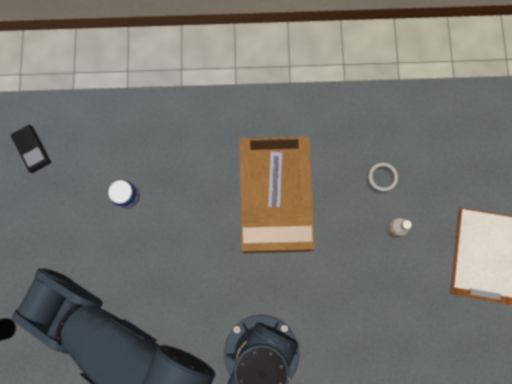

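View pics/scene1.png

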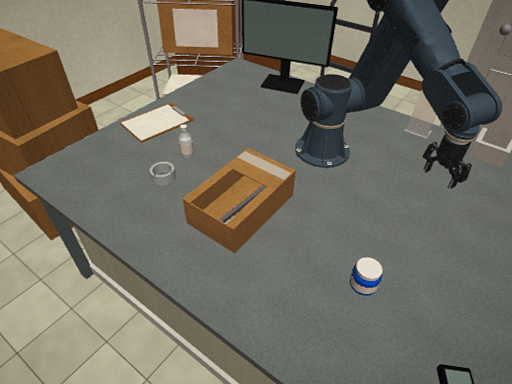

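The top view shows the carton at columns 240–313, rows 137–251, and the visible part of the ruler at about columns 268–283, rows 152–207. The tub is at (122,193), the tape at (383,177) and the bottle at (400,227). Next I'll fit poses from depth.

```bash
python3 - <<'E'
from h import *
for n in("top","scene"):
    im=dict(np.load(n+".npz")); W=pts(im); x,y,z=W[...,0],W[...,1],W[...,2]
    reg=(x>.2)&(x<.9)&(abs(y)<.25)
    t=reg&(z>.115)&(z<.145)
    R=cv2.minAreaRect(W[t][:,:2].astype(np.float32)); print(n,"top",R,t.sum(),np.median(z[t]))
    hsv=cv2.cvtColor(im["pixels"],cv2.COLOR_RGB2HSV)
    g=reg&(z<.06)&(z>.0)&(hsv[...,1]<90)
    c=np.array(R[0]); g&=(abs(x-c[0])<.17)&(abs(y-c[1])<.1)
    P=W[g]; print(" ruler n",g.sum(),"z pct",np.percentile(P[:,2],[5,25,50,75,95]).round(4))
    print(" ",cv2.minAreaRect(P[:,:2].astype(np.float32)),"x",P[:,0].min(),P[:,0].max())
    rb=P[P[:,2]>.022]
    if len(rb)>10: print("  rib",cv2.fitLine(rb[:,:2].astype(np.float32),cv2.DIST_L2,0,.01,.01).ravel(),rb[:,0].min(),rb[:,0].max(),len(rb))
    print("  blade",cv2.fitLine(P[:,:2].astype(np.float32),cv2.DIST_L2,0,.01,.01).ravel())
    for nm,a in (("tub",(x>.3)&(x<.7)&(y>.25)&(y<.6)),("right",(x>.3)&(x<.75)&(y<-.2)&(y>-.5))):
        m=a&(z>.02)&(z<.2); 
        k,l,s,cc=cv2.connectedComponentsWithStats(m.astype(np.uint8))
        for i in range(1,k):
            if s[i,4]>30: print(" ",nm,W[l==i].mean(0).round(3),s[i,4],W[l==i].max(0).round(3))
im=dict(np.load("top.npz"))["pixels"][125:260,225:330]
cv2.imwrite("pics/crop.png",cv2.resize(im[:,:,::-1],None,fx=4,fy=4,interpolation=cv2.INTER_CUBIC))
E
```

```text
top top ((0.5162513256072998, -0.06365770846605301), (0.23030775785446167, 0.3735547959804535), 89.93862915039062) 4789 0.12964292106049502
 ruler n 687 z pct [0.0035 0.008  0.0118 0.0293 0.0355]
  ((0.5846094489097595, -0.06605535745620728), (0.04496225714683533, 0.2011827528476715), 85.72838592529297) x 0.4845017204888255 0.685439591484687
  rib [ 0.9970713  -0.07647733  0.5732274  -0.06612201] 0.4845017204888255 0.662369821813231 232
  blade [ 0.9968323  -0.07953215  0.5831544  -0.06556719]
  tub [0.535 0.446 0.078] 647 [0.585 0.497 0.1  ]
  right [ 0.573 -0.435  0.044] 401 [ 0.622 -0.386  0.059]
  right [ 0.394 -0.46   0.099] 375 [ 0.428 -0.44   0.159]
scene top ((0.5183901786804199, -0.06317015737295151), (0.2348582148551941, 0.37758922576904297), 89.9406967163086) 2745 0.1286623454271626
 ruler n 283 z pct [0.0114 0.024  0.0291 0.0312 0.0337]
  ((0.5109398365020752, -0.05938959866762161), (0.0192286167293787, 0.2488681674003601), 85.60736846923828) x 0.38684109053642146 0.6350442731721267
  rib [ 0.997148   -0.0754711   0.5205752  -0.05923812] 0.38684109053642146 0.6350442731721267 226
  blade [ 0.9978198  -0.06599741  0.53099465 -0.059053  ]
  tub [0.562 0.459 0.071] 874 [0.592 0.501 0.094]
  right [ 0.413 -0.458  0.083] 326 [ 0.434 -0.437  0.154]
  right [ 0.582 -0.432  0.039] 339 [ 0.628 -0.384  0.053]
```

View pics/crop.png

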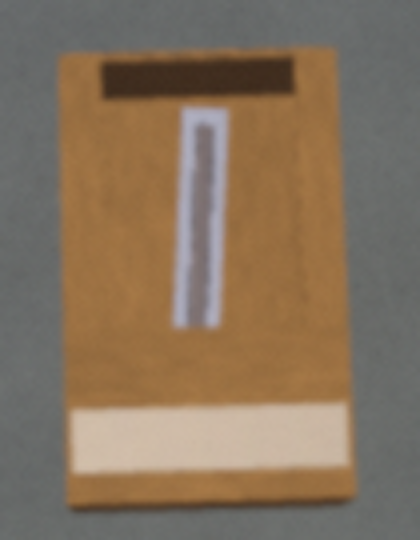

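The carton's centre is at about (0.517, −0.0635) with yaw near 0. The ruler has yaw ≈ −4.4°, with end b at x ≈ 0.685. I'll write the plan geometry, check IK on all waypoints, move to hover and refine with the wrist camera.

```bash
cat >> h.py <<'E'
from scipy.spatial.transform import Rotation as Ro
PSI=-0.0765; S=.225; H=.030
A0=np.array([.5205-.165*np.cos(PSI),-.0607-.165*np.sin(PSI),.005])
def pose(A,th,psi=None,h=None):
    psi=PSI if psi is None else psi; h=H if h is None else h
    c,s=np.cos(th),np.sin(th)
    u=np.array([c*np.cos(psi),c*np.sin(psi),s]); n=np.array([-s*np.cos(psi),-s*np.sin(psi),c])
    R=np.stack([-u,np.cross(-n,-u),-n],1)
    return np.asarray(A)+S*u+h*n, Ro.from_matrix(R).as_quat()
def udir(th): return np.array([np.cos(th)*np.cos(PSI),np.cos(th)*np.sin(PSI),np.sin(th)])
TH=np.radians(26); up=np.array([0,0,1.])
L=A0+.010*up
PLAN=[("grasp",A0,0),("lift",L,0)]+[(f"tilt{i}",L,TH*i/4) for i in range(1,5)]
D=L+.150*udir(TH); PLAN+=[("draw",D,TH),("up",np.array([*D[:2],.129+.045]),TH)]
E
python3 - <<'E'
from h import *
for n,A,t in PLAN:
    p,q=pose(A,t); j=r.inverse_kinematics(p,q); print(n,p.round(3),None if j is None else np.round(j,2))
p,q=pose(A0,0,h=.265); r.move_to(p,q)
T=np.eye(4); T[:3,:3]=Ro.from_quat(r.current_ee_rot()).as_matrix(); T[:3,3]=r.current_tool_pos()
im=optics.get_image("wrist"); cv2.imwrite("pics/wrist1.png",im["pixels"][:,:,::-1])
im["camera_from_world"]=np.linalg.inv(T@im["mount"]); W=pts(im); x,y,z=W[...,0],W[...,1],W[...,2]
hsv=cv2.cvtColor(im["pixels"],cv2.COLOR_RGB2HSV)
g=(hsv[...,1]<90)&(x>.475)&(x<.692)&(y>-.14)&(y<.01)
for nm,lo,hi in(("rib",.022,.04),("blade",.002,.016)):
    m=g&(z>lo)&(z<hi); P=W[m]
    if len(P)>50: print(nm,len(P),np.median(P[:,2]).round(4),cv2.fitLine(P[:,:2].astype(np.float32),cv2.DIST_L2,0,.01,.01).ravel(),P[:,0].min(),P[:,0].max(),cv2.minAreaRect(P[:,:2].astype(np.float32)))
m=(z>.12)&(z<.14)&(abs(y+.0635)<.06)&(x<.6)&(x>.4); print("panel edge x",np.nanpercentile(x[m],99) if m.any() else None, np.median(z[m]) if m.any() else None)
print(r.current_t(),r.current_tool_pos())
E
```

```text
grasp [ 0.58  -0.065  0.035] [-0.19  0.71  1.69 -0.    0.74 -1.69]
lift [ 0.58  -0.065  0.045] [-0.19  0.69  1.69 -0.    0.76 -1.69]
tilt1 [ 0.575 -0.065  0.07 ] [-0.2   0.61  1.78  0.02  0.64 -1.71]
tilt2 [ 0.568 -0.064  0.095] [-0.21  0.53  1.86  0.06  0.53 -1.75]
tilt3 [ 0.557 -0.064  0.118] [-0.22  0.45  1.95  0.12  0.41 -1.81]
tilt4 [ 0.545 -0.063  0.141] [-0.23  0.37  2.04  0.24  0.29 -1.94]
draw [ 0.679 -0.073  0.206] [-0.19  0.48  1.65  0.1   0.56 -1.76]
up [ 0.679 -0.073  0.3  ] [-0.19  0.38  1.56  0.07  0.76 -1.73]
rib 1727 0.0306 [ 0.99693525 -0.07823122  0.5608163  -0.06449181] 0.47507579384350784 0.6637150973080467 ((0.5690551400184631, -0.06514093279838562), (0.015619033016264439, 0.1892138123512268), 85.28443145751953)
blade 2868 0.0086 [ 0.9969668  -0.077828    0.57609427 -0.06528904] 0.47504007296103623 0.689821511307365 ((0.5814942121505737, -0.06586816161870956), (0.043395381420850754, 0.2151883840560913), 85.62838745117188)
panel edge x 0.47129364212748004 0.1287416988079922
2.5833 [ 0.58033913 -0.06457198  0.26999305]
```

View pics/wrist1.png

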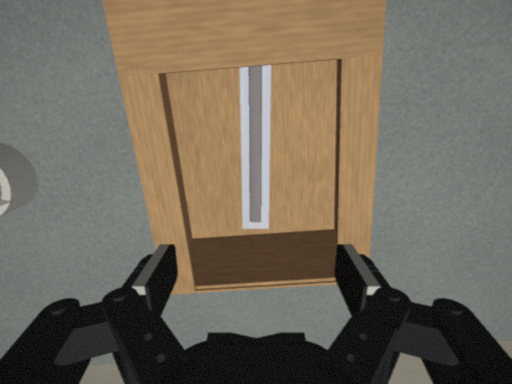

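The wrist view shows the rib at columns 248–262, rows 65–222, well clear of the lips. The wrist fit agrees with the plan to 1–2 mm, so I'll grasp now.

```bash
sed -i 's/PSI=-0.0765/PSI=-0.078/; s/-.0607-.165/-.0617-.165/' h.py
python3 - <<'E'
from h import *
r.set_gripper(0.5,100)
p,q=pose(A0,0,h=.08); r.move_linear(p,q,vel=.15)
f0=r.current_contact_force()
p,q=pose(A0,0); r.move_linear(p,q,vel=.05)
print(np.round(f0,1),np.round(r.current_contact_force(),1),r.current_tool_pos())
r.set_gripper(0.0,100)
print("open",r.current_opening(),np.round(r.current_contact_force(),1))
p,q=pose(L,0); r.move_linear(p,q,vel=.05); 
print(np.round(r.current_contact_force(),1),np.round(r.current_torque(),2),r.current_opening(),r.current_t())
E
```

```text
[ 0.2 -0.4  0.6] [ 0.  -0.1  0.1] [ 0.58052823 -0.06641957  0.03532583]
open 0.16278195813362803 [-2.5  0.6  6.1]
[-0.5 -0.1 -1.3] [ 0.   -0.09  0.02] 0.15412814388126936 6.3333
```

The ruler is held, with about 1.3 N of load. Next is the tilt, with force logged at each step.

```bash
python3 - <<'E'
from h import *
for n,A,t in PLAN[2:6]:
    p,q=pose(A,t); r.move_linear(p,q,vel=.06)
    f=r.current_contact_force(); print(n,np.round(f,1),np.round(r.current_torque(),2),round(r.current_opening(),3),round(r.current_t(),2))
    if np.linalg.norm(f)>12: print("stop"); break
im=optics.get_image("scene"); c=im["pixels"][100:280,140:340]
cv2.imwrite("pics/tilt.png",cv2.resize(c[:,:,::-1],None,fx=3,fy=3,interpolation=cv2.INTER_CUBIC))
E
```

```text
tilt1 [-0.3 -0.3 -1.8] [ 0.03  0.   -0.05] 0.157 6.91
tilt2 [ 0.7  0.7 -1.6] [-0.02  0.1  -0.05] 0.16 7.48
tilt3 [ 0.2 -0.7 -0.9] [ 0.01  0.15 -0.04] 0.158 8.06
tilt4 [-0.6  0.2 -0.9] [ 0.03  0.28 -0.  ] 0.157 8.63
```

View pics/tilt.png

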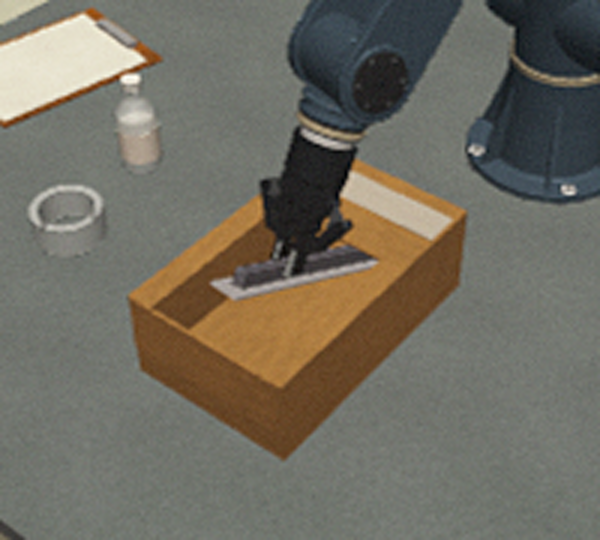

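The picture shows end b up through the opening at crop (220,285), and end a still under the panel at about (375,262). Before drawing it out I'll check the held angle from depth.

```bash
cat >> h.py <<'E'
def held():
    "ruler-coloured points in the tool-predicted ruler frame: along s from end a, side, height"
    out=[]
    p=r.current_tool_pos(); R=Ro.from_quat(r.current_ee_rot()).as_matrix()
    for n in("scene","top"):
        im=optics.get_image(n); W=pts(im); hsv=cv2.cvtColor(im["pixels"],cv2.COLOR_RGB2HSV)
        Q=(W-p)@R; s=S-Q[...,0]; e=Q[...,1]; h=H-Q[...,2]
        m=(hsv[...,1]<70)&(abs(e)<.03)&(abs(s-.165)<.2)&(h>-.05)&(h<.05)&(abs(s-S)>.03)
        m&=W[...,2]>.02
        s,h,e=s[m],h[m],e[m]
        for lo in np.arange(0,.36,.03):
            k=(s>=lo)&(s<lo+.03)
            if k.sum()>5: print(n,f"s {lo:.2f} n {k.sum()} h {np.percentile(h[k],[10,50,90]).round(3)} e {np.median(e[k]):.3f}")
        if len(s): print(n,"s range",np.percentile(s,[1,99]).round(3))
E
python3 - <<'E'
from h import *
r.sleep(.3); print(np.round(r.current_contact_force(),1),np.round(r.current_torque(),2)); held()
E
```

```text
[ 0.3  0.  -1.1] [0.03 0.24 0.  ]
scene s 0.06 n 26 h [0.001 0.004 0.014] e 0.007
scene s 0.09 n 40 h [0.002 0.013 0.024] e 0.007
scene s 0.12 n 43 h [0.001 0.015 0.024] e 0.006
scene s 0.15 n 47 h [0.002 0.012 0.025] e 0.007
scene s 0.18 n 24 h [0.002 0.01  0.025] e 0.008
scene s 0.24 n 31 h [0.003 0.014 0.025] e 0.006
scene s 0.27 n 61 h [0.002 0.013 0.025] e 0.007
scene s 0.30 n 75 h [0.002 0.004 0.022] e 0.003
scene s 0.33 n 8 h [0.001 0.003 0.004] e -0.002
scene s range [0.059 0.331]
top s 0.24 n 54 h [0.002 0.01  0.029] e -0.000
top s 0.27 n 108 h [0.002 0.008 0.028] e -0.000
top s 0.30 n 110 h [0.    0.004 0.024] e -0.001
top s range [0.256 0.327]
```

The ruler sits in the gripper exactly as modelled, with blade and rib height constant along its length and end b at s≈0.33. Now I'll draw it out and raise it.

```bash
python3 - <<'E'
from h import *
for k in(.05,.10,.15):
    p,q=pose(L+k*udir(TH),TH); r.move_linear(p,q,vel=.07)
    f=r.current_contact_force(); print(k,np.round(f,1),np.round(r.current_torque(),2),round(r.current_opening(),3))
    if np.linalg.norm(f)>12: raise SystemExit("stop")
n,A,t=PLAN[-1]; p,q=pose(A,t); r.move_linear(p,q,vel=.08); r.sleep(1)
print(p,r.current_tool_pos(),np.round(r.current_contact_force(),1),np.round(r.current_torque(),2),r.current_t(),np.abs(r.current_qvel()).max())
held()
im=optics.get_image("scene"); cv2.imwrite("pics/end.png",im["pixels"][:,:,::-1])
W=pts(im);x,y,z=W[...,0],W[...,1],W[...,2]
for nm,a in (("tub",(x>.3)&(x<.7)&(y>.25)&(y<.6)),("right",(x>.3)&(x<.75)&(y<-.2)&(y>-.5))):
    m=a&(z>.02)&(z<.2); k,l,s,cc=cv2.connectedComponentsWithStats(m.astype(np.uint8))
    for i in range(1,k):
        if s[i,4]>30: print(nm,W[l==i].mean(0).round(3))
E
```

```text
0.05 [ 0.1  0.3 -1.4] [0.02 0.25 0.01] 0.161
0.1 [-0.6  0.  -0.9] [-0.01  0.25 -0.03] 0.159
0.15 [ 0.1 -0.2 -1.4] [-0.02  0.33  0.02] 0.154
[ 0.67891351 -0.07408137  0.29959733] [ 0.67892693 -0.07408518  0.29961976] [-0.7 -0.9 -1.2] [-0.01  0.23  0.01] 14.0 0.002317156646882429
scene s 0.00 n 26 h [0.001 0.003 0.02 ] e 0.008
scene s 0.03 n 53 h [0.002 0.013 0.025] e 0.008
scene s 0.06 n 55 h [0.002 0.013 0.025] e 0.007
scene s 0.09 n 63 h [0.002 0.012 0.025] e 0.007
scene s 0.12 n 68 h [0.002 0.013 0.025] e 0.007
scene s 0.15 n 68 h [0.002 0.013 0.025] e 0.007
scene s 0.18 n 35 h [0.003 0.013 0.025] e 0.008
scene s 0.24 n 44 h [0.003 0.011 0.025] e 0.007
scene s 0.27 n 91 h [0.002 0.013 0.025] e 0.007
scene s 0.30 n 113 h [0.002 0.004 0.022] e 0.004
scene s 0.33 n 10 h [-0.     0.002  0.004] e -0.007
scene s range [0.011 0.331]
top s 0.09 n 43 h [0.    0.006 0.027] e -0.002
top s 0.12 n 21 h [0.002 0.023 0.029] e 0.002
top s 0.24 n 71 h [0.    0.008 0.028] e 0.000
top s 0.27 n 137 h [0.002 0.007 0.028] e -0.001
top s 0.30 n 142 h [0.    0.005 0.023] e -0.000
top s range [0.11  0.328]
tub [0.562 0.459 0.071]
right [ 0.412 -0.458  0.083]
right [ 0.581 -0.431  0.039]
```

View pics/end.png

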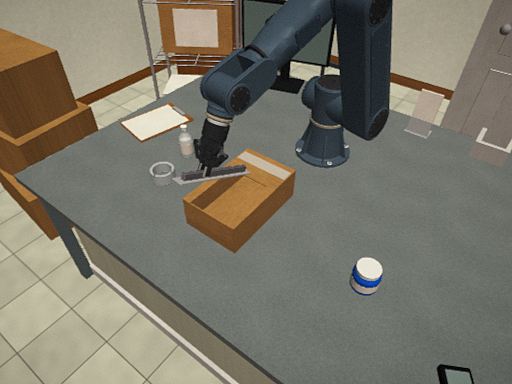

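The final picture shows the ruler held in the gripper, clear above the carton (about (175,182) to (248,170)), with the bystanders where they were. Handing in.

```bash
python3 -c "
from h import *
r.hand_in()"
```

```text
the job is handed in; nothing more can be done
```

The ruler is out of the carton and the job is handed in, at about 14 s on the robot's clock. I gripped it by the rib, 60 mm towards end b from its centre. I lifted it 10 mm, tipped end b up 26° about the covered end, drew it out 150 mm along its own slant and raised it straight up.

**Final state:** It is held still at 26°. By the arm's pose its lowest end is about 45 mm above the carton's top. Depth from the scene and top cameras put it where the gripper pose predicts, to within a few mm, so there was no visible slip.

**Forces:** Every reading I took while moving it was about 2 N or less, roughly the ruler's own weight. I read forces between moves, not continuously. There was one reading of about 6 N as the jaws closed, probably a fingertip touching the blade.

**Bystanders:** The bottle, tape roll and tub measured within 1 mm of where they started.

**Disagreements:**
- Before the grasp, the top and scene cameras differed by about 3 mm on the ruler's position. The wrist view settled it.
- The wrist moment settled at about 0.23–0.33 N m. That is more than the roughly 0.1 N m expected from the ruler's weight. With so little force, I took it as sensor offset, not contact.

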